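# Lower the light hood over the specimen dish

## Robot

A 6-joint arm with a two-finger parallel gripper is mounted at the origin on the work surface. World frame = base frame: x ahead of the robot, y to its left, z up, the work surface at z = 0. Lengths are in m, angles in rad, forces in N, time in s.
With the tool pointing down it reaches from about 0.35 to 0.775 m from the base axis. Payload 5.5 kg.
Tool frame: the origin (TCP) lies between the finger pads; the fingertips stand env.nose_length ahead of it and the grasp point (between the pads) lies 8 mm behind it (env.nose_length is the distance from the TCP to the fingertips, in m); z points along the fingers, y is the direction in which the jaws open and shut (so a half turn about z gives the same grasp; the last joint's range is limited). The gripper opens to 85 mm and grips with 20 to 120 N. Pads are 22 mm wide; open, the fingers measure 114 mm over their backs; the gripper's body (76 mm by 85 mm) begins 54 mm behind the grasp point. The pads swing forward as they close: fully open they stand 13 mm farther back than shut.
Start: joints at [0.97, 0.313, 0.046, 1.304, 0, 1.431], TCP at [0.256, 0.515, 0.206] pointing down, gripper open.
Joint ranges: [-2.76, 2.76], [-0.86, 1.69], [-1.03, 1.26], [-2.2, 2.34], [-1.47, 1.5], [-3.14, 3.14]. Speed limits (rad/s): [2.57, 2.57, 3.14, 3.14, 3.14, 3.14].

## Interface

Orientations are given as a unit quaternion [w, x, y, z].
In Python, from workcell import env gives the robot as it stands. The module is installed in compiled form; this text tells all that it offers.
- The arm moves only by the shell command python3 -m creep 'ROWS' [FORCE]. ROWS is a JSON object of lists of equal length, an entry for each row: "hand": the finger opening in mm, from 0 to 85.4; "delta_pos": the shift along the tool's x, y, z scaled (see below), a list of three; "turn": the turn about the tool's z scaled (see below). In form: {"hand": [hand, ...], "delta_pos": [[dx, dy, dz], ...], "turn": [turn, ...]}. A call has exactly 5 rows; each row shifts and turns the commanded pose from where the row before left it, along the tool's axes as they then stand; what a row does not reach is not made up. The controller multiplies each number of a shift by 0.8 m and each number of a turn by 5 degrees. A row lasts 1/12 s, in which the tool goes at most 41.7 mm and 7.16 degrees, less where a joint would pass 70% of its speed; a pose out of reach is approached as far as the arm can. A call with a number of a shift or a turn outside -1 to 1 is refused whole. A call with a gripper value outside its range is refused whole. The fingers move at their own pace and stop on an object; FORCE is the grip in N (left out, the last holds). Time passes only in rows, so rows that do not move let the fingers close, or fill a call up. It gives the time, the measured TCP pose, the force and the opening at its end, in the units of the state.
- env.get_state(): the state, without advancing time (a new reading comes with each control period).
- env.read_camera(name): name is "scene" or "side" or "wrist"; returns a dict with "pixels" (384x512x3 uint8, red, green, blue), "depth" (384x512 float32, m along the optical axis (not along the pixel's ray), 0 where there is no reading), "fx", "fy", "cx", "cy" (pixels), "origin" and "orientation" of the camera in the world. Camera axes: x right, y down, z forward; pixel columns grow to the right and rows downward; lengths in m; the calibration is good to about 2 mm. A picture is of the moment at which its call begins.
- env.hand_in(): hands the job in, once; it reports no verdict.
Trained networks look in the newest picture that a camera, given by its name, has taken for a name from the list of things; names that differ only in an ending like _2 or _b are one class to them, and where a whole thing is asked for, a point or a joint stands for the part that bears it (a point fixed in the world has none). Each returns a list of dicts, best first, with "score" (0 to 1); they miss things now and then, are a little off and sometimes report something else, mostly with a low value. They report only what shows in the picture. A call takes as long as a camera call. They do not tell look-alikes from the thing itself.
- env.find_in(camera, target): "location" ([row, column] in pixels, amid what is visible of it).
- env.pinpoint(camera, target): "location" ([row, column] in pixels: a listed point, or the origin of a listed thing).
The state is a dict: "clock": time; "joint_pos": joint angles; "qvel": joint speeds; "tau": joint torques, N m; "tcp_pos": TCP position; "orientation": TCP orientation; "wrist_force": force on the tool from outside, world axes, zero at the start; "ft_torque": the same for the moment, N m; "finger_gap": finger opening in m.
Only numpy, scipy, OpenCV 4.12 (cv2) and the standard library are available. Lean on these libraries where they do the work, as an engineer would, in place of code of your own. Each camera call takes 0.05 s, during which the arm holds its last target.

## Task

Bring the larger round dish onto the middle of the ring mark, then press the thumb pad of the ratchet pawl to lift it clear of the toothed wheel, so that the drum turns back and the hood sinks fully down over the dish. Then let the pawl drop back between the teeth, and leave the other things on the bench where they are.

Things in the scene. Friction and masses are not known exactly. Their poses are not given: they have to be found in the camera images.
- stand: Frame of the viewing stand, fixed to the bench: a dark base plate (x -63 to 87, y -100 to 30 mm in its own frame) with white cheeks up to 135 mm high. Origin on the bench under the middle of the drum; its x axis runs along the drum, its y axis points from the drum to the ring mark (the hood falls that way), z up. The toothed wheel (110 mm across) is on the drum's +x end, the pawl on top of the wheel.
- stage_center (a point): Centre of the white ring mark (100 mm outside, 92 mm inside) painted on the thin black mat, on the bench surface, 225 mm from the drum along the stand's y. The lowered hood is centred over it. The mat is flat: the dish slides over it freely.
- drum (a joint): Angle of the drum with its toothed wheel, arm and hood, rad: 0 = fully down; at the start about 1.28, held by the pawl (it may first settle up to 0.1 back onto its tooth). Axis 75 mm above the bench. The hood's weight turns the drum back, slowed by a damper: about 4 s to fully down while the pawl is held clear; let go too soon, it stops at the next of the 24 teeth (0.26 rad apart).
- hood_top (a point): Middle of the hood's outer top, 225 mm from the drum axis. At the start the hood stands up, its top edge up to 370 mm above the bench: keep clear of it. It is a black square cap open below, 148 mm outside, 140 mm inside, 58 mm high; when down its rim is 5 mm above the bench. It swings in an arc, so a dish more than about 20 mm off the ring's centre may be struck by the rim.
- pawl (a joint): Angle of the pawl, rad: 0 = dropped fully between the teeth, grows as its nose is lifted, stop at 0.35. The nose clears the teeth above about 0.12. A light spring (1.5 to 2 N at the pad) drops it when let go.
- pawl_pad (a point): Middle of the top face of the pawl's thumb pad, a flat steel square 32 x 32 mm, 6 mm thick, 142 mm above the bench with free space below. The pawl is a rocker on a pivot along the stand's x, 80 mm from this point and 17 mm lower, towards the wheel: pressing the pad down lifts the nose at the other end; 15 to 20 mm of travel (0.2 to 0.25 rad) clears the teeth.
- dish_center (a point): Centre (half-way up) of the specimen dish, the larger of two round lidded steel dishes: 84 mm across, 22 mm high, about 140 g, standing on the bench beyond the ring mark as seen from the drum. It has no handle and is best slid along the bench.
- small_dish_mid (a point): Small round steel dish, 52 mm across, 16 mm high; not part of the work; point at its middle.
- slide_box_mid (a point): Grey slide box, 80 x 100 x 32 mm; not part of the work; point at its middle.
- bottle_mid (a point): Amber bottle, 54 mm across, 120 mm high; not part of the work; point at its middle.
- marker_mid (a point): Marker pen, 130 mm long, 13 mm thick; not part of the work; point at its middle.
- tablet_mid (a point): Black tablet lying flat, 130 x 200 x 9 mm; not part of the work; point at its middle.
- jar_mid (a point): Glass jar, 60 mm across, 70 mm high; not part of the work; point at its middle.
- brush_mid (a point): Small brush lying on the bench; not part of the work; point at its middle.
There are look-alikes about, which are no part of the job. What is shaped like the part that bears dish_center but brown or purple is not meant.

How it is judged:
By the outcome, as a careful person would: the job done as asked, in the order asked, and still so for the second after the job is handed in, with the robot touching nothing.
It also fails if it takes over 64 s, if anything falls off the work surface, if the arm or the gripper's body presses on something with over 40 N, if the wrist force passes 120 N, or if a joint passes its speed limit or range.

## Working session

There is one attempt and no reset: what is moved stays moved. The work goes in short steps, Python scripts to look and compute and a shell command to move; the robot and the scene stay as the last step left them, time stands still between calls to the robot, and variables do not carry over. Pictures are saved under pics/ and viewed, and the job is handed in when it is done.

```bash
mkdir -p pics; cat > h.py <<'E'
import numpy as np, cv2
from scipy.spatial.transform import Rotation as R
from workcell import env
def rot(q): return R.from_quat([q[1],q[2],q[3],q[0]]).as_matrix()
def world(c,r,col,depth=None,z=None):
    ray=np.array([(col-c['cx'])/c['fx'],(r-c['cy'])/c['fy'],1.0])
    M=rot(c['orientation']); o=np.array(c['origin'])
    if z is not None:
        d=M@ray; return o+d*(z-o[2])/d[2]
    d=depth if depth is not None else c['depth'][int(round(r)),int(round(col))]
    return o+M@(ray*d)
def proj(c,p):
    v=rot(c['orientation']).T@(np.array(p)-np.array(c['origin']))
    return v[1]/v[2]*c['fy']+c['cy'], v[0]/v[2]*c['fx']+c['cx']
def save(c,n): cv2.imwrite('pics/'+n+'.png',c['pixels'][:,:,::-1])
E
python3 - <<'E'
from h import *
np.set_printoptions(precision=3,suppress=True)
s=env.get_state(); print(s, env.nose_length)
for n in ['scene','side','wrist']:
    c=env.read_camera(n); save(c,n+'0'); print(n,c['origin'],c['orientation'],c['fx'])
    if n=='wrist': continue
    for t in ['stand','stage_center','dish_center','pawl_pad','small_dish_mid','hood_top','slide_box_mid','bottle_mid','marker_mid','tablet_mid','jar_mid','brush_mid']:
        for d in env.pinpoint(n,t)[:3]:
            r,k=d['location']
            print(t,round(d['score'],2),round(r),round(k),world(c,r,k) if 0<=r<383 and 0<=k<511 else '')
E
```

```text
{'clock': 0.0, 'joint_pos': array([ 0.97 ,  0.314,  0.045,  1.304, -0.   ,  1.431]), 'qvel': array([ 0.001, -0.001,  0.001, -0.   , -0.   , -0.   ]), 'tau': array([  0.   , -48.062,  29.854,   0.019,  -0.   ,   0.   ]), 'tcp_pos': array([0.255, 0.515, 0.205]), 'orientation': array([-0.   ,  0.228,  0.974, -0.001]), 'wrist_force': array([-0.193, -0.087, -0.021]), 'ft_torque': array([-0.009,  0.006,  0.039]), 'finger_gap': 0.08512433000447957} 0.011
scene [1.259 0.64  1.108] [-0.169  0.416  0.829 -0.333] 496.33728768645176
stand 0.81 172 197 [ 0.492 -0.177  0.012]
stage_center 0.98 206 251 [0.496 0.04  0.001]
dish_center 0.97 224 301 [0.481 0.204 0.021]
dish_center 0.88 279 319 [0.601 0.34  0.019]
dish_center 0.83 260 278 [0.618 0.223 0.023]
pawl_pad 0.84 126 144 [ 0.531 -0.34   0.144]
hood_top 0.82 108 210 [ 0.535 -0.057  0.342]
hood_top 0.63 129 145 [ 0.537 -0.332  0.139]
slide_box_mid 0.94 199 165 [ 0.648 -0.159  0.034]
bottle_mid 0.69 247 224 [0.707 0.116 0.086]
tablet_mid 0.65 301 400 [0.529 0.534 0.009]
tablet_mid 0.63 187 118 [ 0.706 -0.289  0.054]
jar_mid 0.97 190 116 [ 0.71  -
[... 312 characters left out ...]
0.81 227 274 [0.491 0.024 0.001]
stage_center 0.46 257 391 [ 0.538 -0.342  0.143]
stage_center 0.38 201 233 [0.461 0.192 0.023]
dish_center 0.69 179 261 [0.614 0.216 0.022]
dish_center 0.66 224 205 [0.326 0.168 0.022]
dish_center 0.6 205 231 [0.443 0.182 0.02 ]
small_dish_mid 0.53 264 256 [ 0.34  -0.056  0.017]
hood_top 0.88 177 315 [ 0.477 -0.122  0.303]
slide_box_mid 0.97 234 356 [ 0.536 -0.234  0.144]
bottle_mid 0.63 202 231 [0.45  0.19  0.025]
marker_mid 0.78 313 319 [ 0.362 -0.275  0.002]
tablet_mid 0.78 154 191 [0.524 0.529 0.013]
jar_mid 0.83 246 396 [ 0.66  -0.306  0.056]
brush_mid 0.62 190 168 [0.331 0.392 0.02 ]
wrist [0.184 0.551 0.374] [0.133 0.839 0.521 0.083] 299.86926820002077
```

View pics/scene0.png

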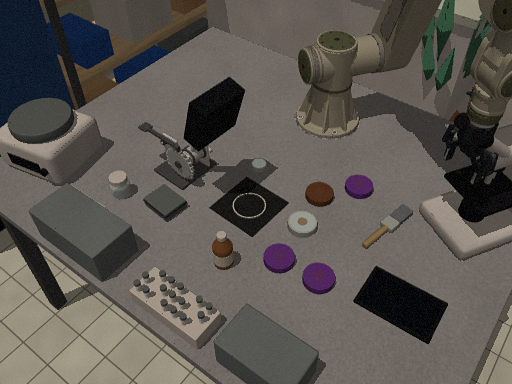

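View pics/side0.png

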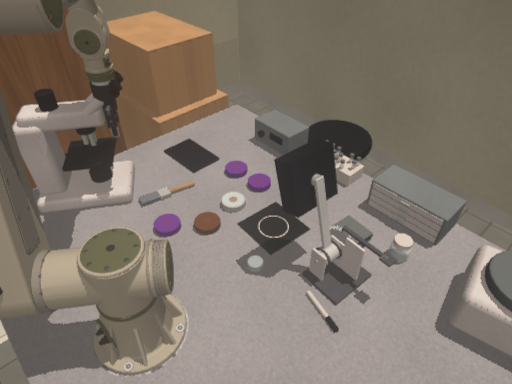

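View pics/wrist0.png

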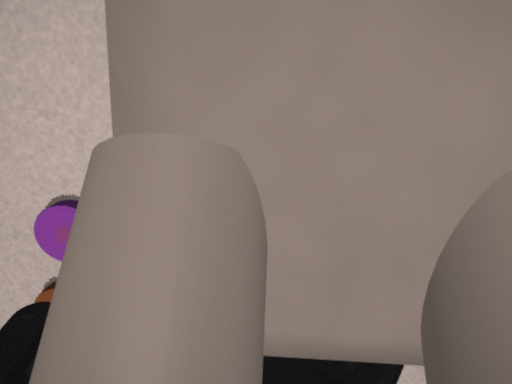

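The steel dish is at about (224,302) in the scene view. The lookalikes there are brown (193,319) and purple (186,359), (258,279) and (277,319). The hood stands up, with the pawl pad on the left at about (126,145). Next I'll measure these more precisely.

```bash
python3 - <<'E'
from h import *
np.set_printoptions(precision=4,suppress=True)
C={n:env.read_camera(n) for n in ['scene','side']}
for n,c in C.items():
    rr,cc=np.mgrid[0:384,0:512]
    ray=np.stack([(cc-c['cx'])/c['fx'],(rr-c['cy'])/c['fy'],np.ones_like(rr)],-1)*c['depth'][...,None]
    P=ray@rot(c['orientation']).T+np.array(c['origin'])
    px=c['pixels'].astype(int)
    near=lambda x,y,r:np.hypot(P[...,0]-x,P[...,1]-y)<r
    # dish top
    m=near(.473,.2,.07)&(P[...,2]>.012)&(P[...,2]<.035)&(px.max(2)-px.min(2)<60)
    ys=P[m]; (x,y),r=cv2.minEnclosingCircle(ys[:,:2].astype(np.float32)); print(n,'dish',m.sum(),ys.mean(0),x,y,r)
    # ring
    m=near(.494,.033,.075)&(P[...,2]<.01)&(px.min(2)>110)
    # use z=0 plane
    rs,cs=np.nonzero(m); W=np.array([world(c,a,b,z=0.001) for a,b in zip(rs,cs)])
    W=W[np.hypot(W[:,0]-.494,W[:,1]-.033)<.062]
    e=cv2.fitEllipse((W[:,:2]*1000).astype(np.float32)); print('ring',len(W),e)
    A=np.c_[2*W[:,:2],np.ones(len(W))];s=np.linalg.lstsq(A,(W[:,:2]**2).sum(1),rcond=None)[0];print('circ',s[:2],np.sqrt(s[2]+s[0]**2+s[1]**2))
    # mat black
    m=near(.494,.033,.14)&(P[...,2]<.01)&(px.max(2)<45)
    M8=m.astype(np.uint8); M8=cv2.morphologyEx(M8,cv2.MORPH_OPEN,np.ones((3,3)))
    rs,cs=np.nonzero(M8); W=np.array([world(c,a,b,z=0.0) for a,b in zip(rs,cs)]); print('mat',cv2.minAreaRect((W[:,:2]*1000).astype(np.float32)))
    # pawl
    m=(np.abs(P[...,0]-.535)<.06)&(P[...,1]<-.24)&(P[...,1]>-.4)&(P[...,2]>.1)&(P[...,2]<.17)
    ys=P[m]; print('pawl',m.sum(),ys.mean(0),ys.min(0),ys.max(0))
    big=cv2.resize(c['pixels'][80:220,100:300] if n=='scene' else c['pixels'][150:340,230:430],None,fx=4 if n=='scene' else 3,fy=4 if n=='scene' else 3,interpolation=cv2.INTER_CUBIC)
    cv2.imwrite(f'pics/z_{n}.png',big[:,:,::-1])
    for p in np.linspace(-.37,-.2,18):
        q=m&(np.abs(P[...,1]-p)<.005)
        if q.sum(): print(round(p,3),q.sum(),P[q].mean(0),P[q][:,0].min(),P[q][:,0].max())
E
```

```text
scene dish 570 [0.4728 0.2028 0.0214] 0.47133317589759827 0.19956354796886444 0.04527289792895317
ring 58 ((495.6980285644531, 30.89440155029297), (95.54843139648438, 95.89726257324219), 105.45111083984375)
circ [0.4957 0.0309] 0.047840966095448356
mat ((494.847412109375, 29.660308837890625), (170.3319549560547, 170.07476806640625), 86.48606872558594)
pawl 247 [ 0.5312 -0.2946  0.1378] [ 0.5094 -0.3568  0.1004] [ 0.5465 -0.2405  0.1462]
-0.36 3 [ 0.5376 -0.3565  0.1393] 0.5290989119953003 0.5420210428138348
-0.35 19 [ 0.5291 -0.3505  0.1407] 0.5134382874570697 0.5436052462477542
-0.34 27 [ 0.5305 -0.3397  0.1421] 0.515126804650918 0.5464874506472805
-0.33 25 [ 0.5333 -0.3301  0.1409] 0.5140816681562143 0.5459559288466836
-0.32 20 [ 0.5286 -0.3219  0.1407] 0.5155887929274354 0.5401471339979593
-0.31 11 [ 0.5337 -0.3106  0.1406] 0.5273319487885955 0.5380332313499154
-0.3 15 [ 0.5332 -0.2995  0.1412] 0.5247429851239315 0.538831236100253
-0.29 11 [ 0.5335 -0.2888  0.1404] 0.5266539558010875 0.5391182274392037
-0.28 16 [ 0.5293 -0.2791  0.1378] 0.513071531300526 0.5385310651325728
-0.27 20 [ 0.5285 -0.2695  0.1372] 0.5094273824045458 0.5402851468240465
-0.26 36 [ 0.5321 -0.2594  0.1336] 0.5112609843430704 0.5456567852950263
-0.25 30 [ 0.5317 -0.2503  0.1329] 0.5137379455467522 0.5443429167504035
-0.24 14 [ 0.53   -0.2425  0.1289] 0.5107838083964661 0.5428730821286438
side dish 358 [0.4632 0.1951 0.0215] 0.4656052589416504 0.19753482937812805 0.04467273876070976
ring 115 ((493.74505615234375, 31.108997344970703), (95.45075988769531, 96.15144348144531), 178.64808654785156)
circ [0.4938 0.0311] 0.04777613436203674Traceback (most recent call last):
  File "<stdin>", line 23, in <module>
IndexError: too many indices for array: array is 1-dimensional, but 2 were indexed
```

```bash
cat >> h.py <<'E'
def cloud(c):
    rr,cc=np.mgrid[0:384,0:512]
    ray=np.stack([(cc-c['cx'])/c['fx'],(rr-c['cy'])/c['fy'],np.ones(rr.shape)],-1)*c['depth'][...,None]
    return ray@rot(c['orientation']).T+np.array(c['origin'])
def disc(P,x,y,z=.022,r=.042):
    # fit centre: known-radius disc mask of points at top height
    m=(np.hypot(P[...,0]-x,P[...,1]-y)<.075)&(abs(P[...,2]-z)<.006)
    q=P[m][:,:2]
    from scipy.optimize import minimize
    f=lambda p:(np.maximum(np.hypot(q[:,0]-p[0],q[:,1]-p[1])-r,0)**2).sum()*1e6
    o=minimize(f,q.mean(0),method='Nelder-Mead'); return o.x,len(q),q.mean(0)
def tomove(target,yaw=None):
    s=env.get_state(); M=rot(s['orientation']); d=M.T@(np.array(target)-s['tcp_pos'])
    return d, np.degrees(np.arctan2(M[1,1],M[0,1]))
E
python3 - <<'E'
from h import *
np.set_printoptions(precision=4,suppress=True)
for n in ['scene','side']:
    c=env.read_camera(n); P=cloud(c)
    for nm,x,y in [('steel',.469,.199),('brown',.39,.15),('purA',.326,.168),('purB',.618,.22)]:
        try: print(n,nm,disc(P,x,y))
        except Exception as e: print(n,nm,e)
    print('brown px',world(c,193,319) if n=='scene' else world(c,222,207))
print(tomove([.4586,.266,.206])); print(tomove([.4586,.266,.016]))
E
```

```text
scene steel (array([0.47  , 0.2012]), 550, array([0.4718, 0.2022]))
scene brown (array([0.3849, 0.1743]), 431, array([0.3709, 0.1773]))
scene purA (array([0.3426, 0.1792]), 471, array([0.3444, 0.1799]))
scene purB (array([0.6057, 0.2163]), 658, array([0.6069, 0.2179]))
brown px [0.3508 0.1828 0.0249]
side steel (array([0.4664, 0.199 ]), 339, array([0.4644, 0.1965]))
side brown (array([0.3835, 0.1704]), 368, array([0.3703, 0.1724]))
side purA (array([0.3383, 0.1765]), 408, array([0.3366, 0.174 ]))
side purB (array([0.6001, 0.2183]), 288, array([0.5989, 0.2119]))
brown px [0.3367 0.1732 0.0206]
(array([-0.2925, -0.1329, -0.0002]), np.float64(63.59890025828706))
(array([-0.2925, -0.1329,  0.1898]), np.float64(63.59890025828706))
```

View pics/z_scene.png

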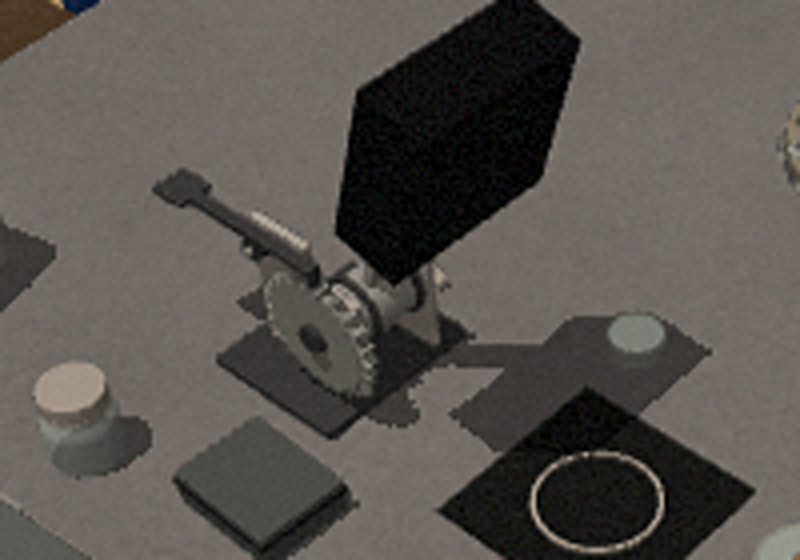

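```bash

python3 -m creep '{"hand":[40,40,40,40,40],"delta_pos":[[-0.0366,-0.0166,0],[-0.0366,-0.0166,0],[-0.0366,-0.0166,0],[-0.0366,-0.0166,0],[-0.0366,-0.0166,0]],"turn":[0,0,0,0,0]}'
python3 -m creep '{"hand":[40,40,40,40,40],"delta_pos":[[-0.0366,-0.0166,0],[-0.0366,-0.0166,0],[-0.0366,-0.0166,0],[-0.0366,-0.0166,0],[-0.0366,-0.0166,0]],"turn":[0,0,0,0,0]}'
python3 -m creep '{"hand":[40,40,40,40,40],"delta_pos":[[0,0,0],[0,0,0],[0,0,0],[0,0,0],[0,0,0]],"turn":[1,1,1,1,1]}'
python3 -m creep '{"hand":[40,40,40,40,40],"delta_pos":[[0,0,0],[0,0,0],[0,0,0],[0,0,0],[0,0,0]],"turn":[1,1,1,1,1]}'
python3 -m creep '{"hand":[40,40,40,40,40],"delta_pos":[[0,0,0],[0,0,0],[0,0,0],[0,0,0],[0,0,0]],"turn":[0.9,0,0,0,0]}'
python3 - <<'E'
from h import *
np.set_printoptions(precision=4,suppress=True)
print(tomove([.4573,.268,.016])); print(env.get_state()['joint_pos'])
c=env.read_camera('wrist'); save(c,'wrist1')
for d in env.pinpoint('wrist','dish_center'): print(d, world(c,*d['location'],z=.011))
for d in env.pinpoint('wrist','stage_center'): print(d, world(c,*d['location'],z=0))
E
```

```text
clock: 1.97
tcp_pos: [0.358, 0.3894, 0.2059]
orientation: [0.0, 0.228, 0.974, 0.0]
wrist_force: [0.1, 0.2, 0.4]
finger_gap: 0.0399
clock: 2.38
tcp_pos: [0.4598, 0.2646, 0.206]
orientation: [0.0, 0.228, 0.974, 0.0]
wrist_force: [0.4, -0.1, 0.8]
finger_gap: 0.0402
clock: 2.8
tcp_pos: [0.4591, 0.2657, 0.2058]
orientation: [0.0, 0.436, 0.9, 0.0]
wrist_force: [-0.0, 0.0, 0.3]
finger_gap: 0.0398
clock: 3.22
tcp_pos: [0.4589, 0.2659, 0.2059]
orientation: [0.0, 0.62, 0.785, 0.0]
wrist_force: [0.1, 0.1, 0.5]
finger_gap: 0.04
clock: 3.63
tcp_pos: [0.4589, 0.2659, 0.2058]
orientation: [0.0, 0.648, 0.761, 0.0]
wrist_force: [0.4, 0.8, 0.7]
finger_gap: 0.0402
(array([ 0.0023, -0.0013,  0.1898]), np.float64(9.173355203941911))
[ 0.3737  0.2264 -0.07    1.2742  0.0001  1.7844]
{'location': [206.5, 147.3], 'score': 0.8} [0.3405 0.1812 0.011 ]
{'location': [212.0, 353.9], 'score': 0.71} [0.6076 0.2167 0.011 ]
{'location': [135.8, 68.5], 'score': 0.66} [0.2414 0.2579 0.011 ]
{'location': [211.0, 244.5], 'score': 0.56} [0.4662 0.1952 0.011 ]
{'location': [307.5, 242.5], 'score': 0.62} [0.4886 0.0349 0.    ]
```

```bash

python3 -m creep '{"hand":[40,40,40,40,40],"delta_pos":[[0.003,-0.0016,0.045],[0,0,0.045],[0,0,0.045],[0,0,0.045],[0,0,0.035]],"turn":[0,0,0,0,0]}'
python3 -m creep '{"hand":[40,40,40,40,40],"delta_pos":[[0,0,0.01],[0,0,0.0125],[0,0,0],[0,0,0],[0,0,0]],"turn":[0,0,0,0,0]}'
python3 - <<'E'
from h import *
np.set_printoptions(precision=4,suppress=True)
print(env.get_state())
for n in ['scene','side','wrist']:
    c=env.read_camera(n); save(c,n+'2')
    if n!='wrist': print(disc(cloud(c),.468,.2))
i=[cv2.imread('pics/%s2.png'%n) for n in ['scene','side']]
cv2.imwrite('pics/b2.png',np.hstack([cv2.resize(i[0][140:320,200:400],None,fx=2,fy=2),cv2.resize(i[1][110:290,150:350],None,fx=2,fy=2)]))
E
```

```text
clock: 4.2
tcp_pos: [0.4561, 0.2677, 0.0314]
orientation: [-0.0, 0.649, 0.761, -0.001]
wrist_force: [0.0, -0.2, 0.0]
finger_gap: 0.0397
clock: 4.62
tcp_pos: [0.4589, 0.2687, 0.0176]
orientation: [0.001, 0.649, 0.761, 0.001]
wrist_force: [0.1, -0.5, 0.6]
finger_gap: 0.0397
{'clock': 4.6167, 'joint_pos': array([ 0.3787,  0.3622, -0.3754,  0.8299,  0.    ,  1.7907]), 'qvel': array([ 0.0001, -0.0079,  0.    , -0.002 ,  0.0001, -0.0001]), 'tau': array([ -0.0021, -44.9992,  24.3384,   0.0252,  -0.0002,  -0.001 ]), 'tcp_pos': array([0.4589, 0.2687, 0.0176]), 'orientation': array([0.0008, 0.6488, 0.761 , 0.0015]), 'wrist_force': array([ 0.0527, -0.5185,  0.5872]), 'ft_torque': array([-0.0514,  0.0317, -0.0154]), 'finger_gap': 0.039681590049834896}
(array([0.4701, 0.2019]), 536, array([0.4726, 0.2015]))
(array([0.4666, 0.1978]), 340, array([0.4641, 0.1962]))
```

View pics/b2.png

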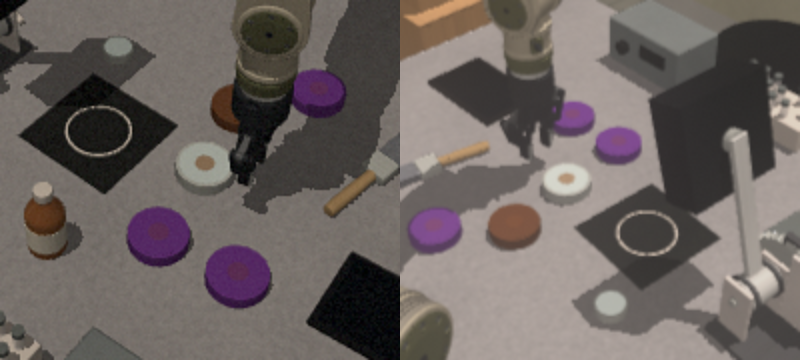

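View pics/wrist2.png

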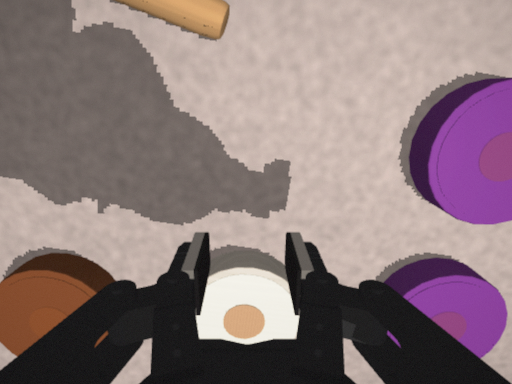

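```bash

for i in 1 2 3 4; do python3 -m creep '{"hand":[40,40,40,40,40],"delta_pos":[[-0.01,0,0],[-0.01,0,0],[-0.01,0,0],[-0.01,0,0],[-0.01,0,0]],"turn":[0,0,0,0,0]}'; done
python3 - <<'E'
from h import *
np.set_printoptions(precision=4,suppress=True)
for n in ['scene','side','wrist']:
    c=env.read_camera(n); save(c,n+'3')
    if n!='wrist': print(disc(cloud(c),.49,.06))
i=[cv2.imread('pics/%s3.png'%n) for n in ['scene','side']]
cv2.imwrite('pics/b3.png',np.hstack([cv2.resize(i[0][140:320,200:400],None,fx=2,fy=2),cv2.resize(i[1][110:290,150:350],None,fx=2,fy=2)]))
print(tomove([.4872,.0785,.0176]))
E
```

```text
clock: 5.18
tcp_pos: [0.4637, 0.2275, 0.0158]
orientation: [0.0, 0.649, 0.761, -0.0]
wrist_force: [-0.0, -0.1, 0.4]
finger_gap: 0.04
clock: 5.6
tcp_pos: [0.4701, 0.1882, 0.0158]
orientation: [-0.0, 0.649, 0.761, 0.0]
wrist_force: [-0.1, 0.2, 0.4]
finger_gap: 0.0401
clock: 6.02
tcp_pos: [0.4764, 0.1488, 0.0158]
orientation: [0.0, 0.649, 0.761, 0.0]
wrist_force: [0.4, 0.5, 0.1]
finger_gap: 0.0395
clock: 6.43
tcp_pos: [0.4827, 0.1093, 0.0158]
orientation: [-0.0, 0.649, 0.761, 0.0]
wrist_force: [0.3, 1.0, -0.1]
finger_gap: 0.0401
(array([nan, nan]), 0, array([nan, nan]))
(array([nan, nan]), 0, array([nan, nan]))
(array([-0.0313, -0.0004, -0.0018]), np.float64(9.03134580271616))h.py:26: RuntimeWarning: Mean of empty slice.
  o=minimize(f,q.mean(0),method='Nelder-Mead'); return o.x,len(q),q.mean(0)
  ret = um.true_divide(
```

View pics/b3.png

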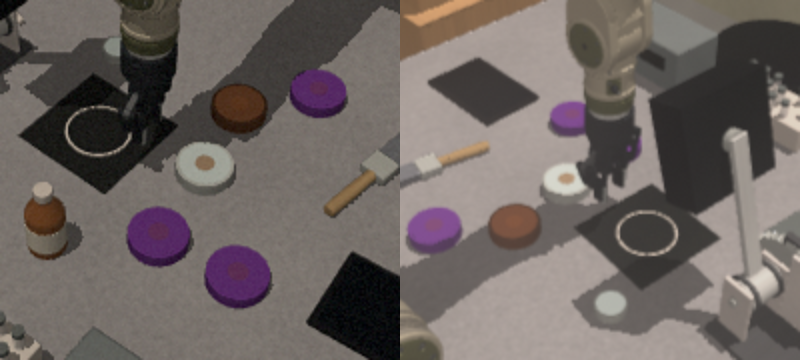

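View pics/wrist3.png

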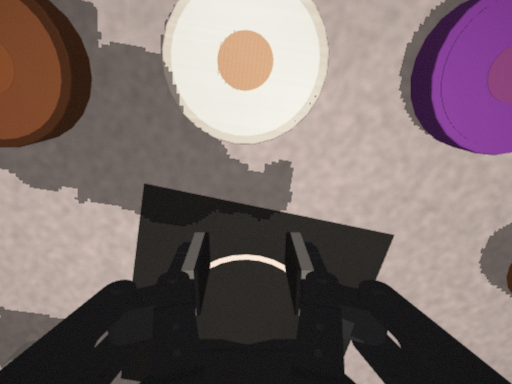

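```bash

python3 - <<'E'
from h import *
np.set_printoptions(precision=4,suppress=True)
print(env.get_state()['tcp_pos'])
for n in ['scene','side']:
    c=env.read_camera(n); P=cloud(c)
    m=(np.hypot(P[...,0]-.483,P[...,1]-.109)<.07)&(P[...,2]>.008)&(P[...,2]<.2)
    q=P[m]; print(n,m.sum())
    for z in np.arange(.005,.12,.01):
        k=q[abs(q[:,2]-z)<.005]
        if len(k): print(round(z,3),len(k),k.min(0),k.max(0))
    print(disc(P,.47,.2))
    cv2.imwrite(f'pics/t_{n}.png',cv2.resize(c['pixels'][130:250,230:360] if n=='scene' else c['pixels'][130:250,200:330],None,fx=5,fy=5)[:,:,::-1])
E
```

```text
[0.4827 0.1095 0.0158]
scene 767
0.015 21 [0.4518 0.1584 0.0108] [0.4995 0.1743 0.02  ]
0.025 52 [0.4464 0.1607 0.0201] [0.4997 0.1785 0.0258]
0.045 14 [0.4576 0.0998 0.041 ] [0.5104 0.124  0.0497]
0.055 28 [0.4609 0.1019 0.0503] [0.5201 0.1244 0.06  ]
0.065 31 [0.4594 0.1066 0.0601] [0.5187 0.1255 0.0693]
0.075 16 [0.4573 0.0978 0.0707] [0.5102 0.1243 0.0784]
0.085 22 [0.4287 0.1085 0.0801] [0.533  0.1273 0.0897]
0.095 42 [0.4309 0.1069 0.0912] [0.538  0.1299 0.0999]
0.105 35 [0.4256 0.1061 0.1001] [0.5425 0.1299 0.1098]
0.115 60 [0.4541 0.1058 0.1102] [0.5461 0.1316 0.1199]
(array([0.4707, 0.2016]), 539, array([0.4717, 0.2023]))
side 812
0.005 6 [0.4462 0.158  0.0081] [0.4814 0.1653 0.0099]
0.015 29 [0.4407 0.1544 0.0118] [0.4835 0.1663 0.0199]
0.025 30 [0.4474 0.159  0.0201] [0.4802 0.1784 0.0258]
0.045 13 [0.4559 0.0951 0.0418] [0.5066 0.1207 0.05  ]
0.055 32 [0.4483 0.0921 0.0503] [0.5179 0.1198 0.0599]
0.065 31 [0.4473 0.092  0.06  ] [0.5136 0.1213 0.0699]
0.075 28 [0.4487 0.0928 0.0703] [0.5107 0.125  0.0798]
0.085 24 [0.4521 0.0912 0.0801] [0.5249 0.121  0.0895]
0.095 61 [0.4285 0.0871 0.0905] [0.5365 0.1188 0.0997]
0.105 40 [0.4257 0.088  0.1003] [0.5406 0.1116 0.1099]
0.115 66 [0.4212 0.0868 0.1101] [0.542  0.1179 0.12  ]
(array([0.466 , 0.1979]), 285, array([0.4591, 0.198 ]))
```

View pics/t_side.png

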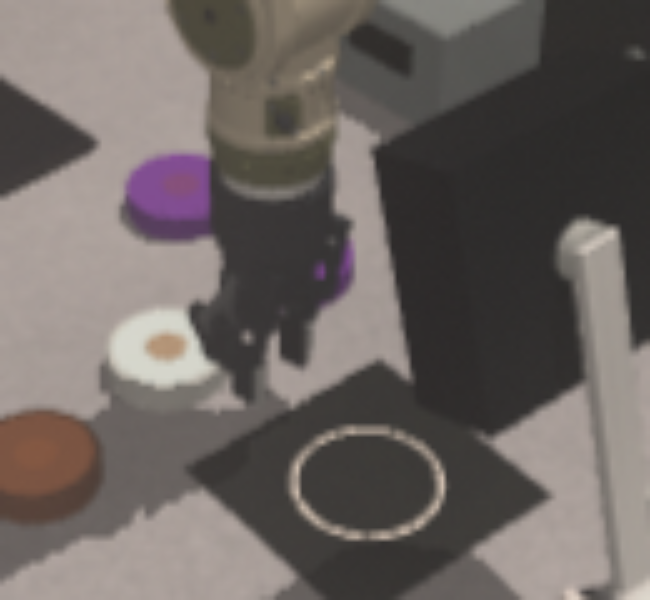

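```bash

python3 - <<'E'
from h import *
np.set_printoptions(precision=4,suppress=True)
c=env.read_camera('side'); P=cloud(c)
for r,k in [(209,250),(205,250),(203,259),(200,259)]:
    print(P[r,k], c['pixels'][r,k])
    for z in (0,.01,.02,.03,.04,.05): print('  ',z,world(c,r,k,z=z))
c=env.read_camera('wrist'); P=cloud(c)
print('wrist fingertip',P[240,200],P[240,295],P[300,190],P[310,310], c['origin'], world(c,20,245,z=.022))
E
```

```text
[0.4568 0.1009 0.0513] [69 66 65]
   0 [0.4925 0.1416 0.    ]
   0.01 [0.4856 0.1336 0.01  ]
   0.02 [0.4786 0.1257 0.02  ]
   0.03 [0.4716 0.1178 0.03  ]
   0.04 [0.4646 0.1098 0.04  ]
   0.05 [0.4577 0.1019 0.05  ]
[0.4534 0.0968 0.0737] [68 65 64]
   0 [0.5059 0.1565 0.    ]
   0.01 [0.4988 0.1484 0.01  ]
   0.02 [0.4916 0.1403 0.02  ]
   0.03 [0.4845 0.1322 0.03  ]
   0.04 [0.4774 0.1241 0.04  ]
   0.05 [0.4703 0.116  0.05  ]
[0.5051 0.1104 0.041 ] [119 111 109]
   0 [0.5357 0.143  0.    ]
   0.01 [0.5282 0.1351 0.01  ]
   0.02 [0.5208 0.1271 0.02  ]
   0.03 [0.5133 0.1192 0.03  ]
   0.04 [0.5058 0.1112 0.04  ]
   0.05 [0.4984 0.1032 0.05  ]
[0.502  0.1072 0.0584] [54 50 50]
   0 [ 0.5463  0.1544 -0.    ]
   0.01 [0.5387 0.1463 0.01  ]
   0.02 [0.5311 0.1382 0.02  ]
   0.03 [0.5235 0.1301 0.03  ]
   0.04 [0.5159 0.1221 0.04  ]
   0.05 [0.5083 0.114  0.05  ]
wrist fingertip [0.4579 0.1182 0.0552] [0.5029 0.1251 0.0546] [0.461  0.1194 0.0989] [0.4981 0.1299 0.109 ] [0.4693 0.1894 0.1836] [0.4632 0.2204 0.022 ]
```

View pics/t_scene.png

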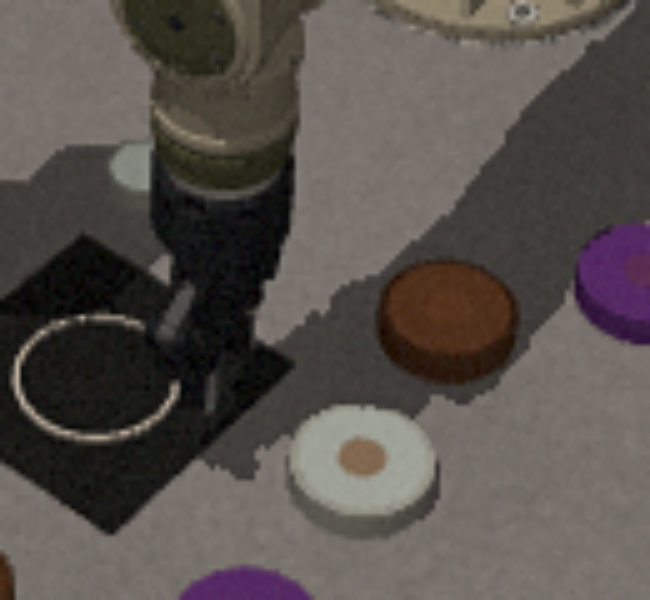

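The fingers passed over the dish without touching it. Both cameras put the fingertips at about z=0.04, roughly 25 mm higher than the reported TCP and nose length imply. I'll go back and come down lower, watching the force and the pictures.

```bash

python3 -m creep '{"hand":[40,40,40,40,40],"delta_pos":[[0,0,-0.01],[0.04,0,0],[0.04,0,0],[0.04,0,0],[0.04,0,0]],"turn":[0,0,0,0,0]}'
python3 -m creep '{"hand":[40,40,40,40,40],"delta_pos":[[0.04,0,0],[0,0,0],[0,0,0.01],[0,0,0.01],[0,0,0.01]],"turn":[0,0,0,0,0]}'
python3 -m creep '{"hand":[40,40,40,40,40],"delta_pos":[[0,0,0.005],[0,0,0.003],[0,0,0],[0,0,0],[0,0,0]],"turn":[0,0,0,0,0]}'
python3 - <<'E'
from h import *
np.set_printoptions(precision=4,suppress=True)
t=env.get_state()['tcp_pos'];print(t)
for n in ['scene','side']:
    c=env.read_camera(n); P=cloud(c)
    m=(np.hypot(P[...,0]-t[0],P[...,1]-t[1])<.05)&(P[...,2]>.004)&(P[...,2]<.04)
    q=P[m]; print(n,q.min(0),q.max(0), np.sort(q[:,2])[:8])
    print(disc(P,.47,.2))
    cv2.imwrite(f'pics/t5_{n}.png',cv2.resize(c['pixels'][130:250,230:360] if n=='scene' else c['pixels'][130:250,180:310],None,fx=4,fy=4)[:,:,::-1])
i=[cv2.imread(f'pics/t5_{n}.png') for n in ('scene','side')];cv2.imwrite('pics/t5.png',cv2.resize(np.hstack(i),(800,370)))
E
```

```text
clock: 7.2
tcp_pos: [0.4623, 0.238, 0.0246]
orientation: [0.0, 0.649, 0.761, 0.0]
wrist_force: [0.9, -0.6, -0.5]
finger_gap: 0.0402
clock: 7.62
tcp_pos: [0.4571, 0.2673, -0.001]
orientation: [0.0, 0.649, 0.761, -0.0]
wrist_force: [-0.1, -0.9, -0.3]
finger_gap: 0.0403
clock: 8.03
tcp_pos: [0.4577, 0.2678, -0.0064]
orientation: [0.0, 0.649, 0.761, 0.0]
wrist_force: [0.7, 0.4, 0.1]
finger_gap: 0.0401
[ 0.4577  0.2678 -0.0064]
scene [0.4116 0.2183 0.004 ] [0.4995 0.3102 0.0399] [0.004  0.0041 0.0041 0.0041 0.0041 0.0042 0.0042 0.0044]
(array([0.4707, 0.2064]), 529, array([0.4728, 0.2011]))
side [0.4223 0.2184 0.0042] [0.4899 0.29   0.0397] [0.0042 0.0042 0.0183 0.0188 0.0193 0.0199 0.0202 0.0204]
(array([0.4655, 0.2063]), 351, array([0.4643, 0.198 ]))
```

View pics/t5.png

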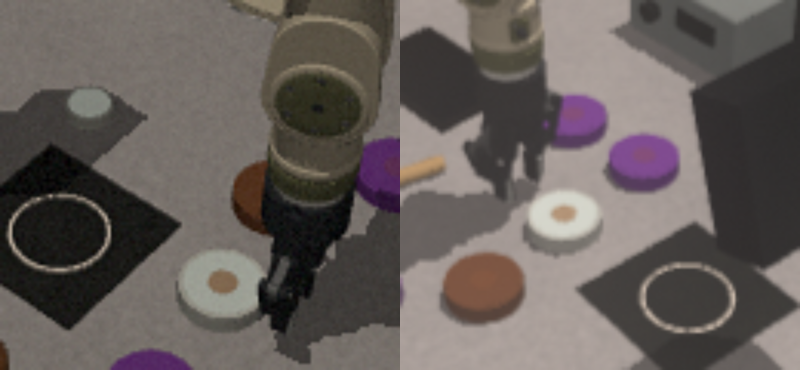

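```bash

python3 -m creep '{"hand":[40,40,40,40,40],"delta_pos":[[0,0,0.005],[0,0,0.005],[0,0,0],[0,0,0],[0,0,0]],"turn":[0,0,0,0,0]}'
python3 -m creep '{"hand":[40,40,40,40,40],"delta_pos":[[-0.01,0,0],[-0.01,0,0],[-0.01,0,0],[-0.01,0,0],[-0.01,0,0]],"turn":[0,0,0,0,0]}'
python3 -m creep '{"hand":[40,40,40,40,40],"delta_pos":[[-0.008,0,0],[-0.008,0,0],[-0.008,0,0],[-0.008,0,0],[-0.004,0,0]],"turn":[0,0,0,0,0]}'
python3 - <<'E'
from h import *
np.set_printoptions(precision=4,suppress=True)
t=env.get_state()['tcp_pos'];print(t)
for n in ['scene','side']:
    c=env.read_camera(n); P=cloud(c)
    print(disc(P,.475,.16))
    cv2.imwrite(f'pics/t6_{n}.png',cv2.resize(c['pixels'][130:250,230:360] if n=='scene' else c['pixels'][130:250,180:310],None,fx=4,fy=4)[:,:,::-1])
i=[cv2.imread(f'pics/t6_{n}.png') for n in ('scene','side')];cv2.imwrite('pics/t6.png',cv2.resize(np.hstack(i),(800,370)))
E
```

```text
clock: 8.55
tcp_pos: [0.4571, 0.2681, -0.0147]
orientation: [-0.0, 0.649, 0.761, -0.0]
wrist_force: [0.3, 0.0, -0.4]
finger_gap: 0.0399
clock: 8.97
tcp_pos: [0.4638, 0.2276, -0.0145]
orientation: [-0.0, 0.649, 0.761, 0.0]
wrist_force: [1.0, 0.4, 0.5]
finger_gap: 0.0397
clock: 9.38
tcp_pos: [0.4684, 0.1993, -0.0146]
orientation: [0.0, 0.649, 0.761, 0.0]
wrist_force: [-0.1, 0.8, -0.3]
finger_gap: 0.0404
[ 0.4684  0.1993 -0.0146]
(array([0.4782, 0.1611]), 415, array([0.4848, 0.1497]))
(array([0.4719, 0.1559]), 381, array([0.4721, 0.151 ]))
```

View pics/t6.png

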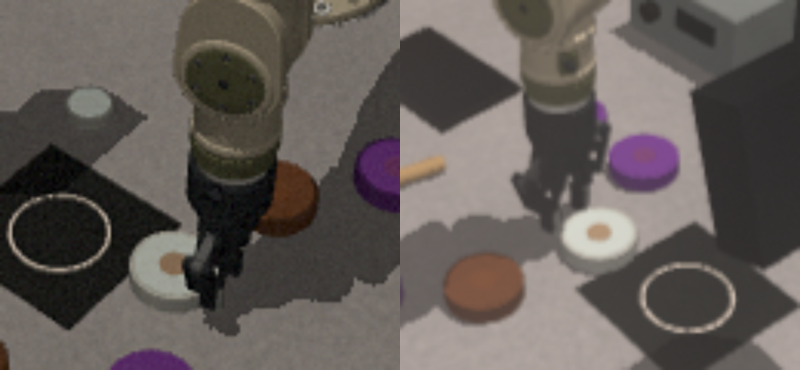

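```bash

python3 -m creep '{"hand":[40,40,40,40,40],"delta_pos":[[-0.008,0,0],[-0.01,0,0],[-0.01,0,0],[-0.01,0,0],[-0.01,0,0]],"turn":[0,0,0,0,0]}'
python3 -m creep '{"hand":[40,40,40,40,40],"delta_pos":[[-0.01,0,0],[-0.01,0,0],[-0.01,0,0],[-0.01,0,0],[-0.01,0,0]],"turn":[0,0,0,0,0]}'
python3 -m creep '{"hand":[40,40,40,40,40],"delta_pos":[[-0.01,0,0],[-0.008,0,0],[-0.006,0,0],[-0.004,0,0],[0,0,0]],"turn":[0,0,0,0,0]}'
cat > look.py <<'E'
import sys
from h import *
np.set_printoptions(precision=4,suppress=True)
x,y=float(sys.argv[2]),float(sys.argv[3]); tag=sys.argv[1]
t=env.get_state();print(t['tcp_pos'])
for n in ['scene','side']:
    c=env.read_camera(n); P=cloud(c); px=c['pixels'].astype(int)
    print('disc',disc(P,x,y))
    # orange-ish label on lid middle
    m=(np.hypot(P[...,0]-x,P[...,1]-y)<.06)&(P[...,2]>.015)&(P[...,2]<.035)&(px[...,0]-px[...,2]>35)
    rs,cs=np.nonzero(m)
    if len(rs): print('label',len(rs),world(c,rs.mean(),cs.mean(),z=.022))
    a=c['pixels'][130:250,200:330] if n=='scene' else c['pixels'][150:270,200:330]
    cv2.imwrite(f'pics/{tag}_{n}.png',cv2.resize(a,(400,370))[:,:,::-1])
i=[cv2.imread(f'pics/{tag}_{n}.png') for n in ('scene','side')];cv2.imwrite(f'pics/{tag}.png',np.hstack(i))
E
python3 look.py t7 .49 .05
```

```text
clock: 9.9
tcp_pos: [0.4743, 0.1614, -0.0146]
orientation: [-0.0, 0.649, 0.761, 0.0]
wrist_force: [-0.1, 1.1, 0.1]
finger_gap: 0.0398
clock: 10.32
tcp_pos: [0.4807, 0.1219, -0.0146]
orientation: [-0.0, 0.649, 0.761, 0.0]
wrist_force: [-0.4, 0.9, 0.6]
finger_gap: 0.0398
clock: 10.73
tcp_pos: [0.4843, 0.0999, -0.0146]
orientation: [0.0, 0.649, 0.761, -0.0]
wrist_force: [-0.4, -0.1, 0.7]
finger_gap: 0.04
[ 0.4843  0.0999 -0.0146]
disc (array([0.4941, 0.0618]), 356, array([0.5017, 0.0498]))
label 26 [0.4973 0.0485 0.022 ]
disc (array([0.4891, 0.0572]), 425, array([0.4882, 0.0517]))
label 38 [0.4927 0.0527 0.022 ]
```

View pics/t7.png

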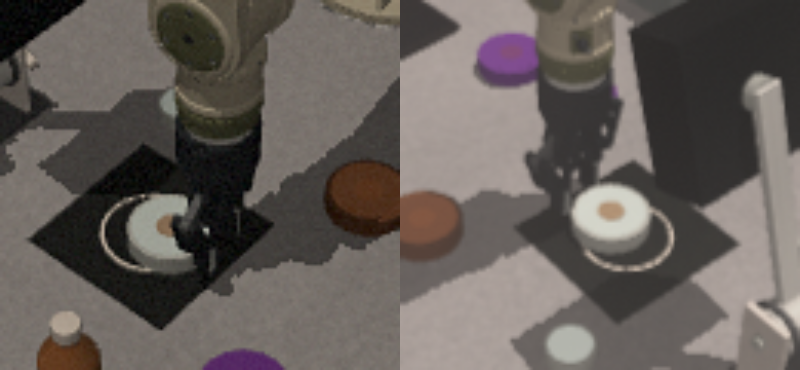

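```bash

python3 -m creep '{"hand":[40,40,40,40,40],"delta_pos":[[-0.008,0,0],[-0.008,0,0],[-0.006,0,0],[-0.004,0,0],[-0.002,0,0]],"turn":[0,0,0,0,0]}'
python3 -m creep '{"hand":[40,40,40,40,40],"delta_pos":[[0.02,0,0],[0.03,0,0],[0.03,0,0],[0,0,-0.03],[0,0,-0.05]],"turn":[0,0,0,0,0]}'
python3 -m creep '{"hand":[0,0,0,0,0],"delta_pos":[[0,0,-0.05],[0,0,-0.05],[0,0,-0.05],[0,0,-0.05],[0,0,0]],"turn":[0,0,0,0,0]}'
python3 look.py t8 .495 .031
```

```text
clock: 11.25
tcp_pos: [0.4878, 0.0779, -0.0146]
orientation: [0.0, 0.649, 0.761, 0.0]
wrist_force: [-0.6, 1.6, -0.0]
finger_gap: 0.0404
clock: 11.67
tcp_pos: [0.4733, 0.1421, 0.0463]
orientation: [-0.003, 0.648, 0.762, -0.003]
wrist_force: [1.2, -1.1, -0.4]
finger_gap: 0.0399
clock: 12.08
tcp_pos: [0.4816, 0.1421, 0.2178]
orientation: [0.005, 0.649, 0.761, 0.005]
wrist_force: [1.4, 1.1, 0.0]
finger_gap: 0.0003
[0.4816 0.1421 0.2178]
disc (array([0.4988, 0.0315]), 493, array([0.4996, 0.0328]))
label 48 [0.4975 0.0297 0.022 ]
disc (array([0.4943, 0.0279]), 403, array([0.4924, 0.0268]))
label 36 [0.4954 0.0314 0.022 ]
```

View pics/t8.png

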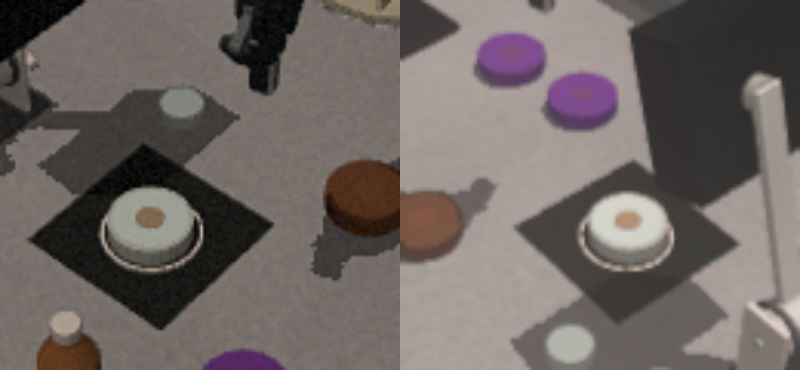

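The dish sits centred in the ring, within about 2 mm. Next I'll raise the arm and measure the pad from both views.

```bash

python3 -m creep '{"hand":[0,0,0,0,0],"delta_pos":[[0,0,-0.04],[0,0,-0.04],[0,0,-0.04],[0,0,-0.04],[0,0,-0.04]],"turn":[0,0,0,0,0]}'
python3 -m creep '{"hand":[0,0,0,0,0],"delta_pos":[[0,0,-0.04],[0,0,-0.04],[0,0,0],[0,0,0],[0,0,0]],"turn":[0,0,0,0,0]}'
cat > pawl.py <<'E'
from h import *
np.set_printoptions(precision=4,suppress=True)
for n in ['scene','side']:
    c=env.read_camera(n); P=cloud(c); save(c,n+'_p')
    m=(abs(P[...,0]-.533)<.05)&(P[...,1]<-.3)&(P[...,1]>-.39)&(P[...,2]>.11)&(P[...,2]<.165)
    q=P[m]; print(n,m.sum(),'min',q.min(0),'max',q.max(0),'mean',q.mean(0))
    k=q[q[:,1]<-.318]; print(' minrect',cv2.minAreaRect((k[:,:2]*1000).astype(np.float32)), np.median(k[:,2]))
    m=(P[...,2]>.2)&(P[...,2]<.5)&(P[...,0]>.35)&(P[...,0]<.62)&(P[...,1]<.06)&(P[...,1]>-.25)
    q=P[m]; print(' hood',m.sum(),q.min(0),q.max(0))
    for d in env.pinpoint(n,'pawl_pad')[:2]: print(d,world(c,*d['location'],z=.142))
E
python3 pawl.py; python3 -c "
from h import *
print(env.get_state()['tcp_pos'],env.get_state()['joint_pos'],tomove([.53,-.338,.44]))"
```

```text
clock: 12.6
tcp_pos: [0.4767, 0.1414, 0.3688]
orientation: [-0.001, 0.649, 0.761, -0.001]
wrist_force: [0.8, -0.4, -0.0]
finger_gap: 0.0003
clock: 13.02
tcp_pos: [0.4776, 0.1416, 0.4314]
orientation: [-0.001, 0.649, 0.761, -0.001]
wrist_force: [-0.1, 0.5, -0.5]
finger_gap: -0.0002
scene 113 min [ 0.5131 -0.3555  0.1311] max [ 0.547  -0.3002  0.1465] mean [ 0.5313 -0.3307  0.1411]
 minrect ((529.9899291992188, -337.2565002441406), (33.85090637207031, 36.09859085083008), 1.132973551750183) 0.14152191626342348
 hood 2714 [ 0.4101 -0.1383  0.2002] [ 0.5666 -0.0364  0.3609]
{'location': [126.9, 146.7], 'score': 0.85} [ 0.5297 -0.3308  0.142 ]
side 197 min [ 0.509  -0.3569  0.134 ] max [ 0.5437 -0.301   0.1456] mean [ 0.5257 -0.3336  0.1413]
 minrect ((526.72998046875, -337.44793701171875), (37.854679107666016, 34.19994354248047), 86.6741943359375) 0.14166042093147596
 hood 3699 [ 0.4079 -0.1638  0.2006] [ 0.5614 -0.0377  0.3598]
{'location': [256.3, 388.4], 'score': 0.95} [ 0.5348 -0.3359  0.142 ]
[0.47697196 0.14158502 0.43168737] [1.27033420e-01 2.15502797e-01 4.73333828e-01 1.83205166e+00
 4.78953722e-05 1.53906626e+00] (array([-0.48193583, -0.02348838, -0.00830775]), np.float64(9.096488613335861))
```

```bash

for i in 1 2 3; do python3 -m creep '{"hand":[0,0,0,0,0],"delta_pos":[[-0.04,-0.002,0],[-0.04,-0.002,0],[-0.04,-0.002,0],[-0.04,-0.002,0],[-0.04,-0.002,0]],"turn":[0,0,0,0,0]}'; done
python3 -m creep '{"hand":[0,0,0,0,0],"delta_pos":[[0,0,0],[0,0,0],[0,0,0],[0,0,0],[0,0,0]],"turn":[0,0,0,0,0]}'
python3 -c "
from h import *
np.set_printoptions(precision=4,suppress=True)
print(tomove([.5285,-.337,.2])); print(env.get_state()['joint_pos'])
c=env.read_camera('scene');save(c,'s9');c=env.read_camera('wrist');save(c,'w9')
print(env.pinpoint('wrist','pawl_pad'),[world(c,*d['location'],z=.142) for d in env.pinpoint('wrist','pawl_pad')])"
```

```text
clock: 13.63
tcp_pos: [0.4944, -0.0188, 0.4326]
orientation: [-0.001, 0.649, 0.761, -0.0]
wrist_force: [1.1, -0.1, -0.2]
finger_gap: 0.0
clock: 14.05
tcp_pos: [0.5119, -0.1782, 0.4326]
orientation: [-0.001, 0.649, 0.761, -0.0]
wrist_force: [1.5, 0.1, -0.2]
finger_gap: -0.0001
clock: 14.47
tcp_pos: [0.5293, -0.3374, 0.4327]
orientation: [-0.001, 0.649, 0.761, 0.0]
wrist_force: [0.6, 0.2, 0.2]
finger_gap: -0.0
clock: 14.88
tcp_pos: [0.5295, -0.3345, 0.4346]
orientation: [0.001, 0.648, 0.761, 0.0]
wrist_force: [-0.2, -0.3, -0.1]
finger_gap: -0.0001
(array([-0.0021, -0.0017,  0.2346]), np.float64(9.187124009712374))
[-0.6916  0.5629  1.0155  2.0222  0.0002  0.7189]
[{'location': [148.9, 244.6], 'score': 0.55}] [array([ 0.5266, -0.3433,  0.142 ])]
```

View pics/s9.png

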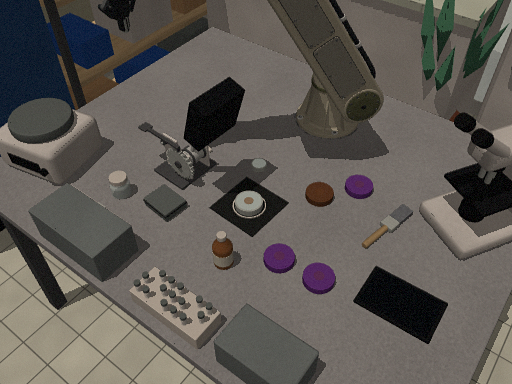

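View pics/w9.png

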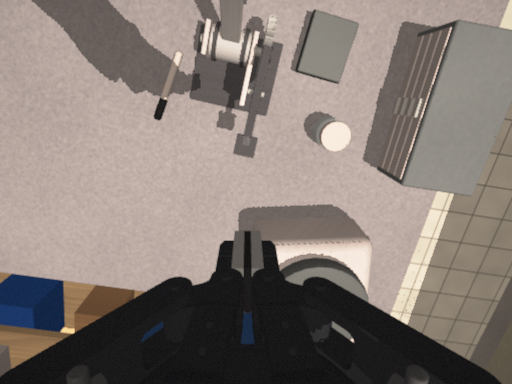

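```bash

python3 -m creep '{"hand":[0,0,0,0,0],"delta_pos":[[-0.0026,-0.002,0.04],[0,0,0.04],[0,0,0.04],[0,0,0.04],[0,0,0.04]],"turn":[0,0,0,0,0]}'
python3 -m creep '{"hand":[0,0,0,0,0],"delta_pos":[[0,0,0.04],[0,0,0.04],[0,0,0.026],[0,0,0],[0,0,0]],"turn":[0,0,0,0,0]}'
cat > tip.py <<'E'
import sys
from h import *
np.set_printoptions(precision=4,suppress=True)
t=env.get_state()['tcp_pos'];print(t,env.get_state()['wrist_force'])
for n in ['scene','side']:
    c=env.read_camera(n); P=cloud(c)
    m=(np.hypot(P[...,0]-t[0],P[...,1]-t[1])<.045)&(P[...,2]>.1)&(P[...,2]<.25)
    q=P[m]; print(n)
    for z in np.arange(.105,.25,.01):
        k=q[abs(q[:,2]-z)<.005]
        if len(k): print(round(z,3),len(k),k.min(0)[:2],k.max(0)[:2])
    r,k=proj(c,[t[0],t[1],.15]); r=int(np.clip(r,60,323));k=int(np.clip(k,65,446))
    cv2.imwrite(f'pics/{sys.argv[1]}_{n}.png',cv2.resize(c['pixels'][r-60:r+60,k-65:k+65],(400,370),interpolation=cv2.INTER_CUBIC)[:,:,::-1])
i=[cv2.imread(f'pics/{sys.argv[1]}_{n}.png') for n in ('scene','side')];cv2.imwrite(f'pics/{sys.argv[1]}.png',np.hstack(i))
E
python3 tip.py t10
```

```text
clock: 15.5
tcp_pos: [0.5284, -0.3376, 0.2747]
orientation: [0.001, 0.649, 0.761, 0.0]
wrist_force: [0.4, -1.3, -0.5]
finger_gap: -0.0001
clock: 15.92
tcp_pos: [0.528, -0.3374, 0.1903]
orientation: [-0.001, 0.649, 0.761, 0.0]
wrist_force: [1.1, 0.1, 0.1]
finger_gap: -0.0001
[ 0.528  -0.3374  0.1903] [1.07   0.1181 0.1309]
scene
0.135 38 [ 0.5145 -0.3573] [ 0.5455 -0.2967]
0.145 82 [ 0.5138 -0.3565] [ 0.5453 -0.2928]
0.215 6 [ 0.5199 -0.3423] [ 0.5376 -0.3268]
0.225 20 [ 0.5249 -0.3398] [ 0.5448 -0.3249]
0.235 32 [ 0.516  -0.3414] [ 0.5459 -0.3245]
0.245 23 [ 0.5148 -0.3421] [ 0.5462 -0.322 ]
side
0.135 46 [ 0.5094 -0.3565] [ 0.541  -0.2928]
0.145 168 [ 0.5101 -0.3558] [ 0.5448 -0.2938]
0.215 2 [ 0.5223 -0.3433] [ 0.5242 -0.3336]
0.225 24 [ 0.5145 -0.3505] [ 0.5288 -0.3296]
0.235 30 [ 0.5141 -0.3507] [ 0.5355 -0.3298]
0.245 26 [ 0.5139 -0.3508] [ 0.5321 -0.3313]
```

View pics/t10.png

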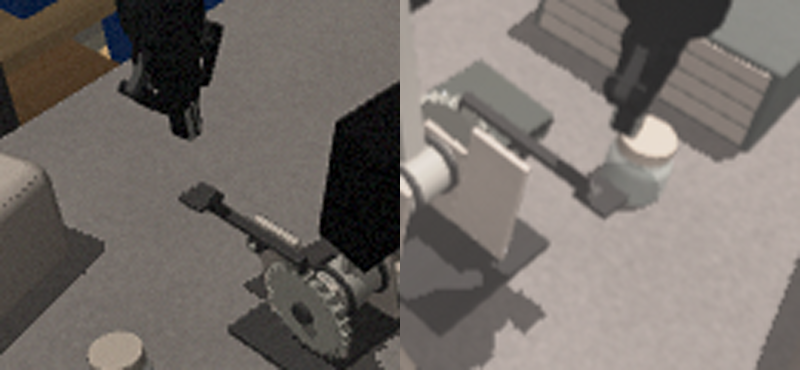

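```bash

python3 -m creep '{"hand":[0,0,0,0,0],"delta_pos":[[0,0,0.02],[0,0,0.02],[0,0,0.02],[0,0,0.02],[0,0,0]],"turn":[0,0,0,0,0]}'
python3 -m creep '{"hand":[0,0,0,0,0],"delta_pos":[[0,0,0.005],[0,0,0.005],[0,0,0],[0,0,0],[0,0,0]],"turn":[0,0,0,0,0]}'
python3 -m creep '{"hand":[0,0,0,0,0],"delta_pos":[[0,0,0.005],[0,0,0.005],[0,0,0],[0,0,0],[0,0,0]],"turn":[0,0,0,0,0]}'
python3 -m creep '{"hand":[0,0,0,0,0],"delta_pos":[[0,0,0.005],[0,0,0],[0,0,0],[0,0,0],[0,0,0]],"turn":[0,0,0,0,0]}'
python3 tip.py t11
```

```text
clock: 16.43
tcp_pos: [0.5285, -0.3381, 0.126]
orientation: [-0.001, 0.649, 0.761, 0.0]
wrist_force: [0.3, 0.7, -1.4]
finger_gap: 0.0001
clock: 16.85
tcp_pos: [0.5292, -0.3387, 0.1197]
orientation: [0.001, 0.649, 0.761, 0.0]
wrist_force: [0.1, -0.1, 0.7]
finger_gap: 0.0001
clock: 17.27
tcp_pos: [0.5291, -0.3389, 0.1112]
orientation: [0.001, 0.649, 0.761, 0.0]
wrist_force: [-0.3, -3.1, 3.1]
finger_gap: 0.0004
clock: 17.68
tcp_pos: [0.5284, -0.3379, 0.1064]
orientation: [-0.001, 0.649, 0.761, 0.0]
wrist_force: [0.6, 0.1, 0.3]
finger_gap: 0.0001
[ 0.5284 -0.3379  0.1064] [0.5579 0.1112 0.3491]
scene
0.125 25 [ 0.513  -0.3565] [ 0.5457 -0.2958]
0.135 62 [ 0.516  -0.3455] [ 0.5477 -0.2932]
0.145 27 [ 0.5144 -0.3396] [ 0.5456 -0.2985]
0.155 23 [ 0.5142 -0.3424] [ 0.5465 -0.3242]
0.165 18 [ 0.5212 -0.3357] [ 0.5443 -0.3245]
0.175 29 [ 0.5056 -0.3376] [ 0.5554 -0.3221]
0.185 59 [ 0.4889 -0.3475] [ 0.5633 -0.3191]
0.195 52 [ 0.4863 -0.3543] [ 0.5683 -0.3198]
0.205 58 [ 0.4842 -0.3466] [ 0.5697 -0.3173]
0.215 49 [ 0.4837 -0.3413] [ 0.57   -0.3188]
0.225 56 [ 0.4842 -0.3409] [ 0.5708 -0.3157]
0.235 66 [ 0.4837 -0.339 ] [ 0.572  -0.3124]
0.245 46 [ 0.5142 -0.3407] [ 0.5722 -0.3165]
side
0.125 69 [ 0.5091 -0.3582] [ 0.5425 -0.2974]
0.135 105 [ 0.5082 -0.3543] [ 0.538  -0.2939]
0.145 24 [ 0.5122 -0.35  ] [ 0.5365 -0.3291]
0.155 23 [ 0.5127 -0.3506] [ 0.5323 -0.3302]
0.165 3 [ 0.5147 -0.3508] [ 0.5231 -0.3369]
0.175 5 [ 0.4999 -0.3532] [ 0.5264 -0.339 ]
0.185 15 [ 0.4914 -0.3559] [ 0.524 -0.333]
0.195 22 [ 0.4881 -0.3571] [ 0.5367 -0.3266]
0.205 26 [ 0.4897 -0.3582] [ 0.5421 -0.3247]
0.215 23 [ 0.4853 -0.3582] [ 0.5459 -0.3263]
0.225 30 [ 0.4857 -0.3605] [ 0.5386 -0.3233]
0.235 64 [ 0.4842 -0.3606] [ 0.5191 -0.3226]
0.245 49 [ 0.4856 -0.36  ] [ 0.5189 -0.3231]
```

View pics/t11.png

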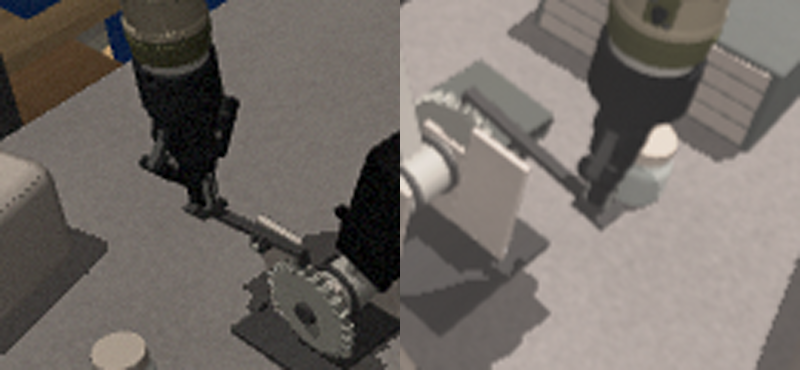

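```bash

python3 -m creep '{"hand":[0,0,0,0,0],"delta_pos":[[0,0,0.0045],[0,0,0.0035],[0,0,0],[0,0,0],[0,0,0]],"turn":[0,0,0,0,0]}'
for i in 1 2 3 4 5 6 7 8 9 10 11; do python3 -m creep '{"hand":[0,0,0,0,0],"delta_pos":[[0,0,0],[0,0,0],[0,0,0],[0,0,0],[0,0,0]],"turn":[0,0,0,0,0]}' | egrep 'clock|force|tcp'; done
python3 -c "
from h import *
for n in ('scene','side'):
    c=env.read_camera(n);save(c,n+'12')"
```

```text
clock: 18.2
tcp_pos: [0.5286, -0.3382, 0.1003]
orientation: [-0.0, 0.649, 0.761, 0.0]
wrist_force: [-0.8, -0.5, 2.1]
finger_gap: -0.0002
clock: 18.62
tcp_pos: [0.5286, -0.3383, 0.1004]
wrist_force: [-1.2, 0.5, 1.8]
clock: 19.03
tcp_pos: [0.5287, -0.3383, 0.1004]
wrist_force: [-1.0, -0.1, 2.2]
clock: 19.45
tcp_pos: [0.5287, -0.3383, 0.1004]
wrist_force: [-1.4, 0.4, 1.9]
clock: 19.87
tcp_pos: [0.5287, -0.3383, 0.1004]
wrist_force: [-1.3, 1.0, 2.5]
clock: 20.28
tcp_pos: [0.5287, -0.3383, 0.1004]
wrist_force: [-2.0, 0.2, 2.7]
clock: 20.7
tcp_pos: [0.5287, -0.3383, 0.1004]
wrist_force: [-0.7, -0.0, 2.2]
clock: 21.12
tcp_pos: [0.5287, -0.3384, 0.1004]
wrist_force: [-1.5, -0.6, 1.0]
clock: 21.53
tcp_pos: [0.5287, -0.3384, 0.1004]
wrist_force: [-2.1, 0.1, 2.0]
clock: 21.95
tcp_pos: [0.5287, -0.3384, 0.1004]
wrist_force: [-0.7, 1.0, 1.1]
clock: 22.37
tcp_pos: [0.5288, -0.3384, 0.1004]
wrist_force: [-1.9, 0.1, 1.7]
clock: 22.78
tcp_pos: [0.5287, -0.3384, 0.1004]
wrist_force: [-1.0, 0.1, 1.3]
```

View pics/scene12.png

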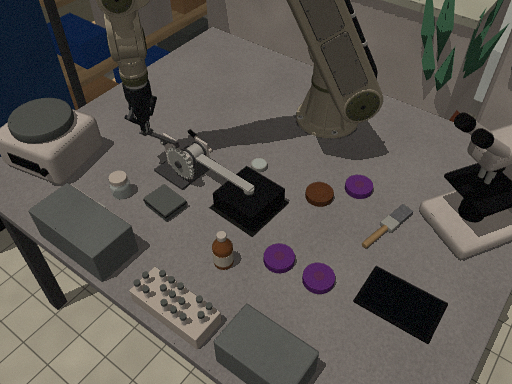

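View pics/side12.png

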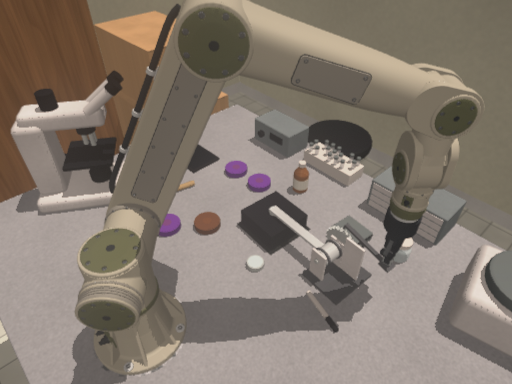

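The hood looks down over the dish. I'll check its top height (it should be about 63 mm) and keep holding a little longer.

```bash
cat > hood.py <<'E'
from h import *
np.set_printoptions(precision=4,suppress=True)
for n in ('scene','side'):
    c=env.read_camera(n);P=cloud(c);px=c['pixels']
    m=(abs(P[...,0]-.495)<.085)&(abs(P[...,1]-.031)<.085)&(P[...,2]>.045)&(px.max(2)<60)
    q=P[m]
    A=np.c_[q[:,:2]-[.495,.031],np.ones(len(q))]
    k=abs(q[:,2]-np.median(q[:,2]))<.008
    print(n,m.sum(),'median z',np.median(q[:,2]),'plane',np.linalg.lstsq(A[k],q[k,2],rcond=None)[0],cv2.minAreaRect((q[k][:,:2]*1000).astype(np.float32)))
    m=(abs(P[...,0]-.529)<.03)&(P[...,1]<-.318)&(P[...,1]>-.36)&(P[...,2]>.1)&(P[...,2]<.15)
    print(' pad z',np.median(P[m][:,2]) if m.sum() else None)
E
python3 hood.py
for i in 1 2 3; do python3 -m creep '{"hand":[0,0,0,0,0],"delta_pos":[[0,0,0],[0,0,0],[0,0,0],[0,0,0],[0,0,0]],"turn":[0,0,0,0,0]}' | egrep 'clock'; done
python3 hood.py
```

```text
scene 1947 median z 0.06233663007303991 plane [-0.0035 -0.0043  0.0625] ((496.2154541015625, 30.39962387084961), (153.5902099609375, 152.87826538085938), 86.52117156982422)
 pad z 0.12923988392565278
side 35 median z 0.054699065130862756 plane [-0.0074  0.1488  0.0647] ((477.30950927734375, -20.815689086914062), (48.563873291015625, 118.79277801513672), 86.66883087158203)
 pad z 0.12517332981441903
clock: 23.4
clock: 23.82
clock: 24.23
scene 1946 median z 0.06222836664663434 plane [-0.0016 -0.0059  0.0624] ((495.989501953125, 31.8778076171875), (153.10983276367188, 154.5021209716797), 86.23381805419922)
 pad z 0.12899459008669634
side 34 median z 0.056645519306169845 plane [0.0403 0.1135 0.0655] ((476.49444580078125, -14.861331939697266), (58.9820556640625, 119.8747787475586), 85.335693359375)
 pad z 0.12422385961094112
```

Fully down: the top is flat at 62.4 mm and is not moving. I'll release the pawl by rising straight up.

```bash

python3 -m creep '{"hand":[0,0,0,0,0],"delta_pos":[[0,0,-0.008],[0,0,-0.008],[0,0,-0.01],[0,0,-0.01],[0,0,-0.02]],"turn":[0,0,0,0,0]}'
python3 -m creep '{"hand":[0,0,0,0,0],"delta_pos":[[0,0,-0.04],[0,0,-0.04],[0,0,-0.04],[0,0,0],[0,0,0]],"turn":[0,0,0,0,0]}'
python3 -m creep '{"hand":[0,0,0,0,0],"delta_pos":[[0,0,0],[0,0,0],[0,0,0],[0,0,0],[0,0,0]],"turn":[0,0,0,0,0]}'
python3 hood.py; python3 pawl.py; python3 tip.py t13 >/dev/null;python3 -c "
from h import *
print(env.get_state()['wrist_force'])
c=env.read_camera('scene');save(c,'scene13')"
```

```text
clock: 24.75
tcp_pos: [0.5282, -0.3379, 0.1448]
orientation: [-0.001, 0.649, 0.761, 0.0]
wrist_force: [-0.3, -1.0, -0.7]
finger_gap: 0.0
clock: 25.17
tcp_pos: [0.53, -0.3394, 0.2447]
orientation: [0.003, 0.649, 0.761, 0.0]
wrist_force: [-0.2, -0.0, 0.5]
finger_gap: 0.0002
clock: 25.58
tcp_pos: [0.5283, -0.3381, 0.2402]
orientation: [-0.001, 0.649, 0.761, 0.0]
wrist_force: [-0.1, 0.1, -0.1]
finger_gap: 0.0001
scene 1959 median z 0.06211521638324058 plane [-0.0042 -0.0032  0.0624] ((495.889404296875, 30.882022857666016), (153.9012451171875, 153.5378875732422), 86.1812973022461)
 pad z 0.1419905008650152
side 57 median z 0.056132519855475405 plane [0.0013 0.168  0.0676] ((485.6575012207031, -20.31832504272461), (51.100547790527344, 138.801513671875), 85.96778869628906)
 pad z 0.14201419387932923
scene 112 min [ 0.51   -0.3579  0.1327] max [ 0.5474 -0.3007  0.1469] mean [ 0.5313 -0.3309  0.1412]
 minrect ((530.351806640625, -336.28692626953125), (37.68197250366211, 38.99256896972656), 77.30023956298828) 0.14176518197415144
[-0.06001926 -0.59424136  0.19497634]Traceback (most recent call last):
  File "pawl.py", line 9, in <module>
    q=P[m]; print(' hood',m.sum(),q.min(0),q.max(0))
                                  ~~~~~^^^
    return umr_minimum(a, axis, None, out, keepdims, initial, where)
ValueError: zero-size array to reduction operation minimum which has no identity
```

View pics/t13.png

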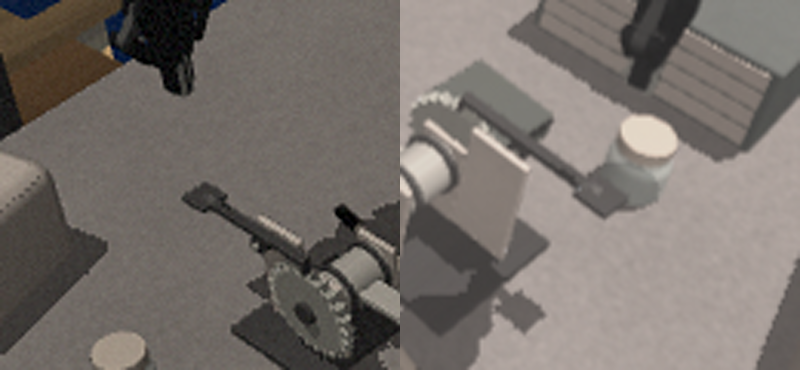

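View pics/scene13.png

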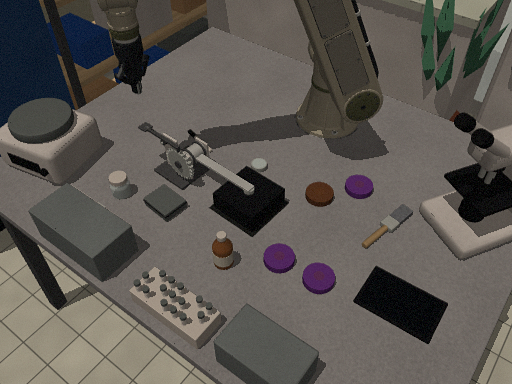

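The pawl pad is back at 142 mm, the hood is down, everything else is where it was, and the robot is touching nothing. I'm handing the job in.

```bash
python3 -c "
from workcell import env
print(env.hand_in())"
```

```text
the job is handed in; nothing more can be done
None
```

The job is done and handed in at about 26 s on the robot's clock. The dish is on the ring mark under the fully lowered hood, and the pawl is back between the teeth.

- **Dish:** I slid the steel dish onto the ring with two fingers behind it. Before the hood came down, both cameras put it within about 2–4 mm of the ring's centre.
- **Hood:** I held the pawl pad about 18 mm down for about 6 s. The hood's top then stood flat at about 62 mm, where about 63 mm is expected for fully down, and centred over the ring. It did not move after release.
- **Pawl:** The pad came back to 142 mm, its height at the start. I judged the pawl by the pad height and the pictures, not by a direct reading of its angle.
- **Other things:** They look unmoved in the final picture; I did not measure each one. The gripper stood well clear of everything at hand-in.

Some checks failed or disagreed:

- **First push missed:** It passed over the dish without moving it. Both cameras showed the fingertips about 25 mm higher than the TCP reading and nose length imply. I lowered the tool to match what the cameras showed and allowed for this when pressing the pad.
- **Cameras differ:** The scene and side views disagree by about 2–4 mm.
- **Side view of the hood:** It gave no usable hood height, because too few points were picked up, so the 62 mm comes from the scene camera alone.

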